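Unload the tube steriliser into the spice rack

ROBOT

A 6-joint arm with a two-finger parallel gripper is mounted at the origin on the work surface. World frame = base frame: x ahead of the robot, y to its left, z up, the work surface at z = 0. Lengths are in m, angles in rad, forces in N, time in s.
With the tool pointing down it reaches from about 0.3 to 0.85 m from the base axis. Payload 5.4 kg.
Tool frame: the origin (TCP) lies midway between the tips of the shut fingers; the grasp point (between the pads) lies 19 mm behind it; z points along the fingers, y is the line along which they close (so a half turn about z gives the same grasp; the last joint's range is limited). The gripper opens to 85 mm and grips with 20 to 120 N. Pads are 22 mm wide; open, the fingers measure 114 mm over their backs; the gripper's body (76 mm by 85 mm) begins 54 mm behind the grasp point. The pads swing forward as they close: fully open they stand 13 mm farther back than shut.
Start: joints at [1.098, 0.158, 1.597, -0, 1.386, -0.21], TCP at [0.149, 0.555, 0.231] pointing down, gripper open.
Joint ranges: [-2.91, 2.91], [-0.94, 2.29], [0.18, 2.7], [-1.29, 4.43], [0.17, 2.64], [-3, 3]. Speed limits (rad/s): [2.57, 2.57, 3.14, 3.14, 3.14, 3.14].

INTERFACE

Orientations are given as a unit quaternion [x, y, z, w].
In Python, from rig import manip gives the robot as it stands. The module is installed in compiled form; this text tells all that it offers.
- The arm moves only by the shell command python3 -m jog 'ROWS' [OPENING] [FORCE]. ROWS is JSON, a list that holds one entry, the list of rows, each a list of 4 numbers: the shift along the tool's x, y, z in m, then the turn about the tool's z in rad. In form: [[[dx, dy, dz, twist], ...]]. A call has 1 to 20 rows; each row shifts and turns the commanded pose from where the row before left it, along the tool's axes as they then stand; what a row does not reach is not made up. A row lasts 1/10 s, in which the tool goes at most 50 mm and 8.59 degrees, less where a joint would pass 70% of its speed; a pose out of reach is approached as far as the arm can. A call with a gripper value outside its range is refused whole. OPENING is the finger opening in m, from 0 to 0.0854, set as the call begins (- or left out, the last holds). The fingers move at their own pace and stop on an object; FORCE is the grip in N (left out, the last holds). Time passes only in rows, so rows that do not move let the fingers close. It gives the time, the measured TCP pose, the force, the opening and the grip force at its end, in the units of the state.
- manip.sense(): the state, without advancing time (a new reading comes with each control period).
- manip.snapshot(name): name is "side" or "top" or "wrist"; returns the picture (400x640x3 uint8, red, green, blue); there is no depth.
- manip.camera_model(name): a dict with "fx", "fy", "cx", "cy" (pixels), "cam_to_world" (4x4, takes a point from camera to world coordinates). Camera axes: x right, y down, z forward; pixel columns grow to the right and rows downward; lengths in m; the calibration is good to about 2 mm. A picture is of the moment at which its call begins: read the wrist's pose just before it. camera_model takes no time and is no camera call; for the wrist camera it gives the pose at the moment of the call.
- manip.close_job(): hands the job in; it is judged then, once.
The state is a dict: "time_s": time; "q": joint angles; "qvel": joint speeds; "joint_torque": joint torques, N m; "tcp_pos": TCP position; "eef_rot": TCP orientation; "contact_force": force on the tool from outside, world axes, zero at the start; "torque": the same for the moment, N m; "opening": opening from 0.0 (shut) to 1.0 (fully open); "grasp_force": force on a finger pad.
Only numpy, scipy, OpenCV 4.12 (cv2) and the standard library are available. Lean on these libraries where they do the work, as an engineer would, in place of code of your own. Each camera call takes 0.05 s, during which the arm holds its last target. There are 200 camera calls.

TASK

The steriliser has finished its cycle: flick its toggle to off (towards the back) before anything else, then pull its drawer open and unload it. Stand every clean glass tube from the drawer upright and fully down in a free hole of the birch rack, without ever laying a tube over, and put every screw cap from the drawer's tray in the grey caddy. Then push the drawer fully shut, leaving the tubes already in the rack, the canister and the spice jar where they are.

Things in the scene. Friction and masses are not known exactly. Their poses are not given: they have to be found in the camera images.
- steriliser: white countertop steriliser-dryer, fixed, 120 mm tall, 215 mm deep to its own +x, clear window on top. Origin on the counter under the middle of the drawer bay's front face, which looks to its own -x. The bay reaches 115 mm to either side (own y); left of it (own +y 115 to 177 mm) is the control column with the toggle switch on top
- toggle (a joint): angle of the toggle switch: 0 = leaning to the front (towards the robot) = on, 0.9 = leaning to the back = off; it swings in the machine's x-z plane about a pivot 35 mm behind the machine's front face, 146 mm left of the origin (own x +0.035, y +0.146) and 120 mm above the counter. Light; stays where it is left (about 1.5 N at the tip)
- toggle_tip (a point): centre of the round tip (13 mm diameter) of the toggle's steel bat, 40 mm from the pivot
- drawer (a joint): how far the drawer is pulled out, m: 0 = shut, 0.175 = fully out; slides along the machine's own -x, with about 3 N of friction, and stays where it is left
- drawer_handle (a point): middle of the drawer's bar handle: a round steel bar, 10 mm thick, 110 mm long along the machine's y, 88 mm above the counter, its centre 40 mm in front of the drawer's front panel (51 mm in front of the machine's face when shut). The panel is 10 mm thick and its top is 112 mm above the counter. Moves with the drawer
- drawer_tray (a point): point on the floor of the steel tray in the front part of the drawer, on which the caps stand: 56 mm above the counter, in the tray's middle. The tray is 208 mm wide (machine's y); from this point it runs 45 mm to the front panel and 45 mm to the back, with 8 mm lips at the sides and back. Moves with the drawer
- drawer_rack (a point): middle of the drawer's own tube rack, behind the tray: a grey plastic block with a row of four square holes of 25.5 mm at -66, -22, 22, 66 mm along the machine's y. Block top (this point) 50 mm, hole floors 20 mm above the counter. With the drawer fully out the row lies 55 mm in front of the machine's front face. Moves with the drawer
- rack: pale birch tube rack, fixed, a solid block 250 mm long (own x), 56 mm wide (own y), 40 mm tall, with six round holes of 27 mm in one row along its own x at -100, -60, -20, 20, 60, 100 mm. The holes are 32 mm deep (floor 8 mm above the counter). Origin at the centre of its underside
- tube0: glass spice tube, 24 mm outside diameter, 82 mm tall, 35 g, rounded foot, open top. Origin at the bottom of its foot, z up along the tube. At the start it stands in one of the four holes of the drawer's rack. May be absent
- tube1: glass spice tube, 24 mm outside diameter, 82 mm tall, 35 g, rounded foot, open top. Origin at the bottom of its foot, z up along the tube. At the start it stands in one of the four holes of the drawer's rack. May be absent
- tube2: glass spice tube, 24 mm outside diameter, 82 mm tall, 35 g, rounded foot, open top. Origin at the bottom of its foot, z up along the tube. At the start it stands in one of the four holes of the drawer's rack. May be absent
- tube3: glass spice tube, 24 mm outside diameter, 82 mm tall, 35 g, rounded foot, open top. Origin at the bottom of its foot, z up along the tube. At the start it stands in one of the four holes of the drawer's rack. May be absent
- cap0: black ribbed screw cap, 28 mm diameter, 24 mm tall, 15 g, closed top. Origin at the centre of its underside, z up. At the start it stands on the drawer's tray. May be absent
- cap1: black ribbed screw cap, 28 mm diameter, 24 mm tall, 15 g, closed top. Origin at the centre of its underside, z up. At the start it stands on the drawer's tray. May be absent
- cap2: black ribbed screw cap, 28 mm diameter, 24 mm tall, 15 g, closed top. Origin at the centre of its underside, z up. At the start it stands on the drawer's tray. May be absent
- stock0: stocked glass spice tube already standing in the birch rack: same glass as the others but closed with a black cap (28 mm diameter, its top 94 mm above the foot) and with cinnamon sticks inside. Origin at the bottom of its foot. Stays where it is. May be absent
- stock1: stocked glass spice tube already standing in the birch rack: same glass as the others but closed with a black cap (28 mm diameter, its top 94 mm above the foot) and with cinnamon sticks inside. Origin at the bottom of its foot. Stays where it is. May be absent
- stock2: stocked glass spice tube already standing in the birch rack: same glass as the others but closed with a black cap (28 mm diameter, its top 94 mm above the foot) and with cinnamon sticks inside. Origin at the bottom of its foot. Stays where it is. May be absent
- caddy: loose grey laminate caddy, an open box 200 mm (own x) by 150 mm (own y), 50 mm tall, walls and floor 4 mm, about 0.45 kg. Origin at the centre of its underside. Empty at the start
- canister: bystander: white ceramic canister with a twist cap, 100 mm diameter, 149 mm tall. Origin at the centre of its underside
- spice_jar: bystander: capped glass spice jar, 48 mm diameter, 100 mm tall. Origin at the centre of its underside
Things that resemble listed ones, but are neither listed nor needed, are in the scene too. What is meant by the caddy is not purple or yellow, and is the larger of those in its own colour.

How it is judged:
On the way, in this order (a step that is already met when the one before it is completed fails the run):
1. the toggle is off while the drawer is still shut (value of joint toggle above 0.7 rad and value of joint drawer below 0.02 m), for 0.2 s.
2. the drawer is pulled open with the power off (value of joint toggle above 0.7 rad and value of joint drawer above 0.12 m), for 0.2 s.
At the end, for the whole second after the job is handed in: Every tube stands in a birch rack hole, foot under 14 mm above the counter (floor 8 mm), within 0.2 rad of upright, at rest; every cap rests inside the caddy, underside under 45 mm above its foot; caddy level (0.1 rad); drawer shut to 6 mm; toggle over 0.7 rad; stocked tubes still in the rack (value of joint drawer below 0.006 m and value of joint toggle above 0.7 rad and angle between caddy's own z axis and vertical below 0.1 rad and x of tube0 in the frame of rack between -0.12 and 0.12 m and y of tube0 in the frame of rack between -0.026 and 0.026 m and z of each of tube0, tube1, tube2, tube3, stock0, stock1, stock2 in the frame of rack below 0.014 m and angle between each of tube0, tube1, tube2, tube3, stock0, stock1, stock2's own z axis and vertical below 0.2 rad and linear speed of each of tube0, tube1, tube2, tube3, stock0, stock1, stock2, cap0, cap1, cap2 below 0.05 m/s and x of tube1 in the frame of rack between -0.12 and 0.12 m and y of tube1 in the frame of rack between -0.026 and 0.026 m and x of tube2 in the frame of rack between -0.12 and 0.12 m and y of tube2 in the frame of rack between -0.026 and 0.026 m and x of tube3 in the frame of rack between -0.12 and 0.12 m and y of tube3 in the frame of rack between -0.026 and 0.026 m and x of stock0 in the frame of rack between -0.12 and 0.12 m and y of stock0 in the frame of rack between -0.026 and 0.026 m and x of stock1 in the frame of rack between -0.12 and 0.12 m and y of stock1 in the frame of rack between -0.026 and 0.026 m and x of stock2 in the frame of rack between -0.12 and 0.12 m and y of stock2 in the frame of rack between -0.026 and 0.026 m and x of cap0 in the frame of caddy between -0.096 and 0.096 m and y of cap0 in the frame of caddy between -0.071 and 0.071 m and z of cap0 in the frame of caddy between -0.005 and 0.045 m and x of cap1 in the frame of caddy between -0.096 and 0.096 m and y of cap1 in the frame of caddy between -0.071 and 0.071 m and z of cap1 in the frame of caddy between -0.005 and 0.045 m and x of cap2 in the frame of caddy between -0.096 and 0.096 m and y of cap2 in the frame of caddy between -0.071 and 0.071 m and z of cap2 in the frame of caddy between -0.005 and 0.045 m); the robot touches nothing.
It fails at once if the drawer is pulled out more than 30 mm with the power still on (value of joint drawer above 0.03 m and value of joint toggle below 0.45 rad).
It fails at once if a glass tube is laid or knocked over (more than 0.95 rad from upright) (angle between any of tube0, tube1, tube2, tube3, stock0, stock1, stock2's own z axis and vertical above 0.95 rad).
It fails at once if a stocked tube is taken out of its hole (moved more than 25 mm) (distance of any of stock0, stock1, stock2 from where it was at the start of the episode above 0.025 m).
It fails at once if the canister or the jar is pushed more than 30 mm (distance of any of canister, spice_jar from where it was at the start of the episode above 0.03 m).
Of tube0, tube1, tube2, tube3 only 3 to 4 are there at a start; the rules pass over those that are not, and their reading is None.
Of cap0, cap1, cap2 only 2 to 3 are there at a start; the rules pass over those that are not, and their reading is None.
Of stock0, stock1, stock2 only 1 to 2 are there at a start; the rules pass over those that are not, and their reading is None.
At some moment in a run one of cap0, cap1, cap2, caddy may be knocked a few centimetres aside while the robot is not near it.
It also fails if it takes over 210 s, if anything falls off the work surface, if the arm or the gripper's body presses on something with over 40 N, if the wrist force passes 120 N, or if a joint passes its speed limit or range.

## Working session

There is one attempt and no reset: what is moved stays moved. The work goes in short steps, Python scripts to look and compute and a shell command to move; the robot and the scene stay as the last step left them, time stands still between calls to the robot, and variables do not carry over. Pictures are saved under pics/ and viewed, at most 18 in all, crops included, and the job is handed in when it is done.

```bash
mkdir -p pics; cat > h.py <<'E'
from rig import manip
import numpy as np, cv2
from scipy.spatial.transform import Rotation as R
def snap(cam,name,crop=None,scale=1):
    m=manip.camera_model(cam); im=manip.snapshot(cam)[:,:,::-1]
    np.save('pics/'+name+'.npy',im); 
    import pickle; pickle.dump(m,open('pics/'+name+'.pkl','wb'))
    save(name,name,crop,scale)
def save(name,out,crop=None,scale=1):
    im=np.load('pics/'+name+'.npy')
    if crop: x0,y0,x1,y1=crop; im=im[y0:y1,x0:x1]
    if scale!=1: im=cv2.resize(im,None,fx=scale,fy=scale,interpolation=cv2.INTER_CUBIC)
    cv2.imwrite('pics/'+out+'.png',im)
def px(name,u,v,z):
    import pickle; m=pickle.load(open('pics/'+name+'.pkl','rb'))
    T=np.array(m['cam_to_world']); d=T[:3,:3]@np.array([(u-m['cx'])/m['fx'],(v-m['cy'])/m['fy'],1]); o=T[:3,3]
    return np.round(o+d*(z-o[2])/d[2],4)
def proj(name,p):
    import pickle; m=pickle.load(open('pics/'+name+'.pkl','rb'))
    T=np.linalg.inv(np.array(m['cam_to_world'])); c=T[:3,:3]@np.array(p)+T[:3,3]
    return np.round([m['fx']*c[0]/c[2]+m['cx'],m['fy']*c[1]/c[2]+m['cy']],1)
def totool(p):
    "world target tcp -> shift in tool axes"
    s=manip.sense(); return np.round(R.from_quat(s['eef_rot']).inv().apply(np.array(p)-s['tcp_pos']),4)
E
python3 - <<'E'
from h import *
snap('top','t0'); snap('side','s0')
s=manip.sense(); print(s); print(R.from_quat(s['eef_rot']).as_matrix().round(3))
for c in('top','side'): m=manip.camera_model(c);print(np.round(m['cam_to_world'],3).tolist(),m['fx'])
E
```

```text
{'time_s': 0.1, 'q': array([ 1.09788414e+00,  1.58984776e-01,  1.59812667e+00, -5.24874551e-07,
        1.38621523e+00, -2.10140153e-01]), 'qvel': array([-1.50560557e-03, -2.04867062e-03, -3.91182619e-03,  1.24536708e-03,
        6.21886485e-06,  4.78010410e-04]), 'joint_torque': array([-3.12748343e-04, -3.96987998e+01, -3.32339323e+01, -1.28572774e-04,
        4.12566791e-03, -1.40404100e-05]), 'tcp_pos': array([0.14914634, 0.55474727, 0.23040587]), 'eef_rot': array([ 1.31008243e-01,  9.91380900e-01, -8.17024006e-04, -2.90141477e-04]), 'contact_force': array([ 0.53930931,  0.0644845 , -0.00871177]), 'torque': array([-0.01711707, -0.06043865,  0.02531556]), 'grasp_force': 0.0, 'opening': 1.000016060080811}
[[-0.966  0.26  -0.001]
 [ 0.26   0.966 -0.002]
 [ 0.    -0.002 -1.   ]]
[[0.011, -0.983, 0.184, 0.299], [-1.0, -0.011, 0.001, 0.115], [0.001, -0.184, -0.983, 1.309], [0.0, 0.0, 0.0, 1.0]] 419.00466177363575
[[0.904, -0.316, 0.288, 0.126], [-0.428, -0.644, 0.634, -0.751], [-0.015, -0.696, -0.718, 1.08], [0.0, 0.0, 0.0, 1.0]] 488.5193056213282
```

View pics/t0.png

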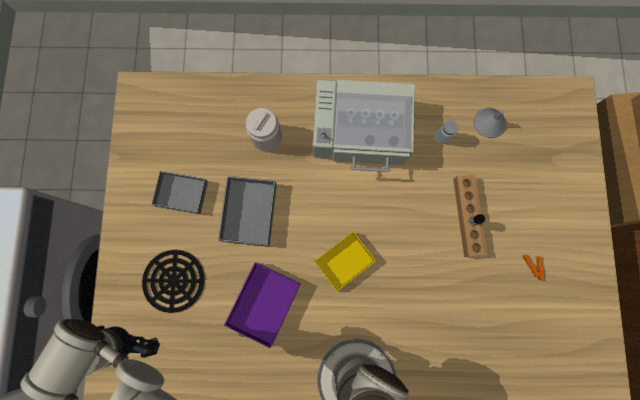

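View pics/s0.png

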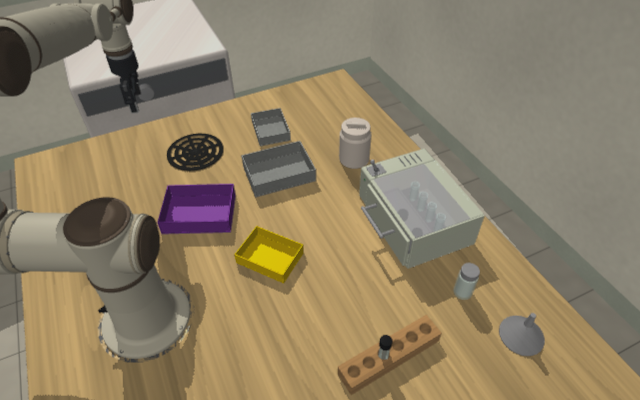

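The top view shows the steriliser at about (365,122), the toggle near (325,135), and the handle at (370,168). The larger grey caddy is at (248,211), and the birch rack runs from (465,180) to (477,255) with one stocked tube at (478,219). I'll enlarge the two areas that matter.

```bash
python3 - <<'E'
from h import *
a=np.load('pics/t0.npy')
A=cv2.resize(a[70:180,300:430],None,fx=5,fy=5,interpolation=cv2.INTER_CUBIC)
B=cv2.resize(a[170:265,450:500],None,fx=5.5,fy=5.5,interpolation=cv2.INTER_CUBIC)
cv2.imwrite('pics/a.png',A);cv2.imwrite('pics/b.png',B)
E
```

```text
(no output)
```

View pics/a.png

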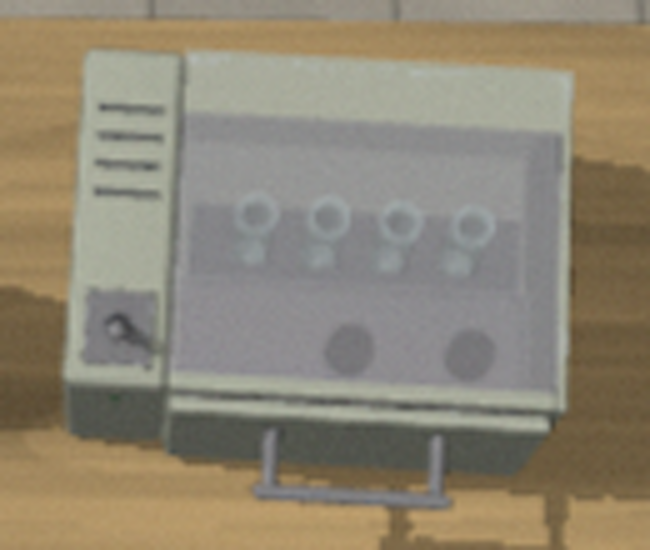

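View pics/b.png

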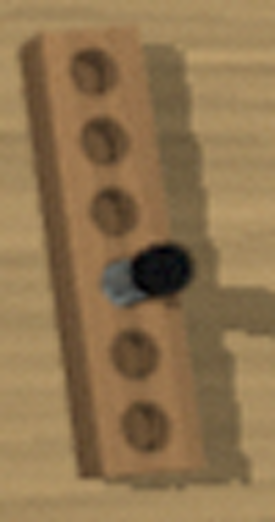

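```bash
cat >> h.py <<'E'
from scipy.optimize import least_squares
def fit(name,loc,pix,g):
    f=lambda p:np.concatenate([proj(name,[p[0]+np.cos(p[2])*l[0]-np.sin(p[2])*l[1],p[1]+np.sin(p[2])*l[0]+np.cos(p[2])*l[1],l[2]])-q for l,q in zip(loc,pix)])
    r=least_squares(f,g,diff_step=1e-3,x_scale=[.1,.1,.1]); return r.x.round(4),f(r.x)
def W(pose,l):
    c,s=np.cos(pose[2]),np.sin(pose[2]); return np.array([pose[0]+c*l[0]-s*l[1],pose[1]+s*l[0]+c*l[1],l[2]]).round(4)
E
python3 - <<'E'
from h import *
A=lambda u,v:np.array([300+(u+.5)/5-.5,70+(v+.5)/5-.5]); B=lambda u,v:np.array([450+(u+.5)/5.5-.5,170+(v+.5)/5.5-.5])
M,r=fit('t0',[(.215,.177,.12),(.215,-.115,.12),(0,-.115,.12),(0,.177,.12),(-.051,.055,.088),(-.051,-.055,.088)],[A(88,52),A(572,72),A(565,410),A(66,385),A(255,490),A(450,502)],[.7,.0,0]);print('M',M,r)
h=[(-.1,.0),(-.06,0),(-.02,0),(.06,0),(.1,0)]
h=[(.1,0),(.06,0),(.02,0),(-.06,0),(-.1,0)]
K,r=fit('t0',[(*a,.04) for a in h]+[(.125,.028,.04),(.125,-.028,.04),(-.125,-.028,.04),(-.125,.028,.04)],[B(93,70),B(105,140),B(113,211),B(135,353),B(147,426),B(45,32),B(135,25),B(203,465),B(100,475)],[.5,-.25,0]);print('K',K,r)
C,r=fit('t0',[(.1,.075,.05),(.1,-.075,.05),(-.1,-.075,.05),(-.1,.075,.05)],[(228.5,178),(276,181),(271.5,245),(221,243)],[.5,.4,0]);print('C',C,r)
print('tip',px('t0',*A(118,327),.156),W(M,(.035-.0174,.146,.156)),W(M,(.035,.146,.12)),'handle',W(M,(-.051,0,.088)))
for a in [(256,213),(328,217),(401,222),(473,228)]: print(px('t0',*A(*a),.102))
for a in [(349,349),(470,355)]: print(px('t0',*A(*a),.08))
for y in (.066,.022,-.022,-.066): print(W(M,(.12,y,.102)))
for q in [(-.1),-.06,-.02,.02,.06,.1]: print('hole',W(K,(q,0,.04)))
E
```

```text
M [0.6682 0.     0.    ] [-16.6   0.8 -17.5  -2.2 -14.4  -1.9 -13.6   2.  -10.6   1.  -13.   -1. ]
K [ 0.4906 -0.3494  0.    ] [ 3.         -0.11818182  1.51818182 -0.14545455  0.86363636 -0.25454545
 -1.73636364 -0.07272727 -3.11818182 -0.04545455  2.32727273 -1.10909091
  3.96363636  0.36363636 -3.5         1.26363636 -3.47272727 -0.75454545]
C [0.4904 0.3291 0.    ] [-2.4  0.9 -1.2 -1.5  1.2 -0.4  1.6  1. ]
tip [0.6986 0.1068 0.156 ] [0.6858 0.146  0.156 ] [0.7032 0.146  0.12  ] handle [0.6172 0.     0.088 ]
[0.791 0.023 0.102]
[ 0.7889 -0.0208  0.102 ]
[ 0.7862 -0.0652  0.102 ]
[ 0.7828 -0.109   0.102 ]
[ 0.7125 -0.0354  0.08  ]
[ 0.7095 -0.1094  0.08  ]
[0.7882 0.066  0.102 ]
[0.7882 0.022  0.102 ]
[ 0.7882 -0.022   0.102 ]
[ 0.7882 -0.066   0.102 ]
hole [ 0.3906 -0.3494  0.04  ]
hole [ 0.4306 -0.3494  0.04  ]
hole [ 0.4706 -0.3494  0.04  ]
hole [ 0.5106 -0.3494  0.04  ]
hole [ 0.5506 -0.3494  0.04  ]
hole [ 0.5906 -0.3494  0.04  ]
```

```bash
sed -i 's/return np.round(\[m\[/return np.array([m[/; s/m\[.cy.\]\],1)/m["cy"]])/; s/,diff_step=1e-3,x_scale=\[.1,.1,.1\]//' h.py; grep -n "return np.array(\[m" h.py
python3 - <<'E'
from h import *
A=lambda u,v:np.array([300+(u+.5)/5-.5,70+(v+.5)/5-.5]); B=lambda u,v:np.array([450+(u+.5)/5.5-.5,170+(v+.5)/5.5-.5])
M,r=fit('t0',[(.215,.177,.12),(.215,-.115,.12),(0,-.115,.12),(0,.177,.12),(-.051,.055,.088),(-.051,-.055,.088)],[A(88,52),A(572,72),A(565,410),A(66,385),A(255,490),A(450,502)],[.7,.0,0]);print('M',M,r.round(1))
h=[(.1,0),(.06,0),(.02,0),(-.06,0),(-.1,0)]
K,r=fit('t0',[(*a,.04) for a in h]+[(.125,.028,.04),(.125,-.028,.04),(-.125,-.028,.04),(-.125,.028,.04)],[B(93,70),B(105,140),B(113,211),B(135,353),B(147,426),B(45,32),B(135,25),B(203,465),B(100,475)],[.5,-.25,0]);print('K',K,r.round(1))
C,r=fit('t0',[(.1,.075,.05),(.1,-.075,.05),(-.1,-.075,.05),(-.1,.075,.05)],[(228.5,178),(276,181),(271.5,245),(221,243)],[.5,.4,0]);print('C',C,r.round(1))
print('tip',px('t0',*A(118,327),.156),W(M,(.035-.0174,.146,.156)),W(M,(.035+.0174,.146,.156)),W(M,(.035,.146,.12)),'handle',W(M,(-.051,0,.088)))
for a in [(256,213),(328,217),(401,222),(473,228)]: print(px('t0',*A(*a),.102))
for a in [(349,349),(470,355)]: print(px('t0',*A(*a),.08))
for y in (.066,.022,-.022,-.066): print(W(M,(.12,y,.102)))
for q in [(-.1),-.06,-.02,.02,.06,.1]: print('hole',W(K,(q,0,.04)))
E
```

```text
21:    return np.array([m['fx']*c[0]/c[2]+m['cx'],m['fy']*c[1]/c[2]+m["cy"]])
M [ 0.6671 -0.0402 -0.0479] [ 0.  -1.2 -0.9  0.1 -0.8  0.4  0.1 -0.2  2.   0.6 -0.4  0.3]
K [ 0.4903 -0.3495  0.0852] [ 0.3  0.1 -0.1 -0.   0.3 -0.2  0.  -0.  -0.3 -0.1 -1.  -0.2  0.5 -0.2
 -0.   0.5  0.2  0.1]
C [ 0.4904  0.3284 -0.0466] [-0.6 -0.1  0.4 -0.4 -0.2  0.7  0.4 -0.2]
tip [0.6986 0.1068 0.156 ] [0.6917 0.1048 0.156 ] [0.7264 0.1031 0.156 ] [0.7091 0.104  0.12  ] handle [ 0.6162 -0.0378  0.088 ]
[0.791 0.023 0.102]
[ 0.7889 -0.0208  0.102 ]
[ 0.7862 -0.0652  0.102 ]
[ 0.7828 -0.109   0.102 ]
[ 0.7125 -0.0354  0.08  ]
[ 0.7095 -0.1094  0.08  ]
[0.7901 0.02   0.102 ]
[ 0.788 -0.024  0.102]
[ 0.7859 -0.0679  0.102 ]
[ 0.7838 -0.1119  0.102 ]
hole [ 0.3907 -0.358   0.04  ]
hole [ 0.4305 -0.3546  0.04  ]
hole [ 0.4704 -0.3512  0.04  ]
hole [ 0.5102 -0.3478  0.04  ]
hole [ 0.5501 -0.3444  0.04  ]
hole [ 0.5899 -0.341   0.04  ]
```

```bash
cat >> h.py <<'E'
def go(p,az=-0.048):
    "prints where we are, twist needed, then shift in tool axes after twist"
    s=manip.sense(); y=R.from_quat(s['eef_rot']).as_matrix()
    a=np.arctan2(y[1,1],y[0,1]); tw=(a-az+np.pi)%(2*np.pi)-np.pi
    c,sn=np.cos(az),np.sin(az); Y=np.array([c,sn,0]);X=np.array([-sn,c,0]); d=np.array(p)-s['tcp_pos']
    print('t',round(s['time_s'],1),'tcp',s['tcp_pos'].round(4),'twist',round(tw,3),'q6',round(s['q'][5],2),'shift',np.round([d@X,d@Y,-d[2]],4),'F',s['contact_force'].round(1),'op',round(s['opening'],2),round(s['grasp_force'],1),'tilt',y[:,2].round(3)[:2])
E
python3 -m jog '[[[0,0,0,0.1356],[0,0,0,0.1356],[0,0,0,0.1356],[0,0,0,0.1356],[0,0,0,0.1356],[0,0,0,0.1356],[0,0,0,0.1356],[0,0,0,0.1356],[0,0,0,0.1356],[0,0,0,0.1356],[0,0,0,0]]]' 0
python3 -c "
from h import *
go([.648,.108,.231])"
```

```text
time_s: 1.2
tcp_pos: [0.1492, 0.555, 0.2308]
eef_rot: [0.724, 0.69, -0.0, 0.0]
contact_force: [0.5, 0.0, -0.2]
opening: 0.0
grasp_force: 0.0
t 1.2 tcp [0.1492 0.555  0.2308] twist -0.0 q6 1.15 shift [-4.225e-01  5.196e-01 -2.000e-04] F [ 0.5  0.  -0.2] op 0.0 0.0 tilt [-0.    -0.001]
```

```bash
python3 -m jog '[[[-0.0264,0.0325,0,0],[-0.0264,0.0325,0,0],[-0.0264,0.0325,0,0],[-0.0264,0.0325,0,0],[-0.0264,0.0325,0,0],[-0.0264,0.0325,0,0],[-0.0264,0.0325,0,0],[-0.0264,0.0325,0,0],[-0.0264,0.0325,0,0],[-0.0264,0.0325,0,0],[-0.0264,0.0325,0,0],[-0.0264,0.0325,0,0],[-0.0264,0.0325,0,0],[-0.0264,0.0325,0,0],[-0.0264,0.0325,0,0],[-0.0264,0.0325,0,0],[0,0,0,0],[0,0,0,0]]]'
python3 -c "
from h import *
go([.65,.107,.148]); snap('wrist','w1'); print(proj('w1',[.6917,.1048,.156]),proj('w1',[.6162,-.0378,.088]),proj('w1',[.7091,.104,.12]))"
```

```text
time_s: 3.0
tcp_pos: [0.6485, 0.1078, 0.2305]
eef_rot: [0.724, 0.69, -0.0, -0.001]
contact_force: [-0.5, 0.3, -0.7]
opening: 0.006
grasp_force: 0.0
t 3.0 tcp [0.6485 0.1078 0.2305] twist 0.001 q6 0.03 shift [-0.0007  0.0016  0.0825] F [-0.5  0.3 -0.7] op 0.01 0.0 tilt [-0.002  0.   ]
[376.00328658 213.81620716] [296.23511633 315.59534029] [388.48846138 199.68179739]
```

View pics/w1.png

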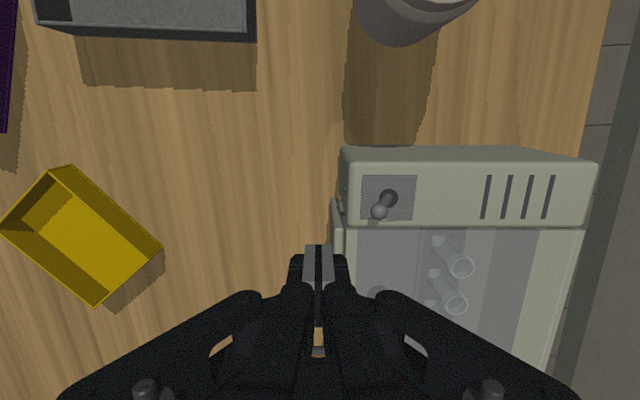

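The wrist view shows the toggle tip at (380,211), leaning to the front. The model predicted (376,214), so the pose is good to about 2–3 mm. Next I'll lower the tool and push the toggle back.

```bash
python3 -m jog '[[[0,0,0.04,0],[0,0,0.04,0],[0,0,0,0],[0,0.015,0,0],[0,0.015,0,0],[0,0.01,0,0],[0,0.01,0,0],[0,0.006,0,0],[0,0,0,0],[0,0,0,0]]]'
python3 -c "
from h import *
go([.712,.107,.148]); snap('wrist','w2',(300,100,500,300),3)"
```

```text
time_s: 4.05
tcp_pos: [0.7049, 0.1064, 0.1537]
eef_rot: [0.723, 0.69, 0.001, 0.001]
contact_force: [-1.0, -0.5, 1.9]
opening: -0.0
grasp_force: 0.7
t 4.0 tcp [0.7049 0.1064 0.1537] twist 0.001 q6 0.03 shift [0.0009 0.007  0.0057] F [-1.  -0.5  1.9] op -0.0 0.7 tilt [0.003 0.   ]
```

View pics/w2.png

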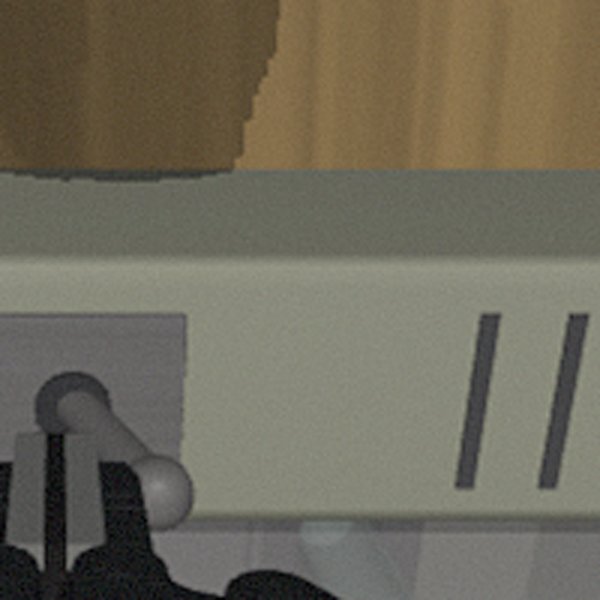

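The toggle is now leaning back, with its tip at crop (160,490). I'll push a little further to reach the stop.

```bash
python3 -m jog '[[[0,0.005,0,0],[0,0.005,0,0],[0,0,0,0]]]'
python3 -c "
from h import *
go([.712,.107,.148]); snap('wrist','w3'); print(proj('w3',[.7264,.106,.156]))"
```

```text
time_s: 4.4
tcp_pos: [0.7099, 0.1061, 0.1511]
eef_rot: [0.723, 0.69, -0.005, -0.005]
contact_force: [-19.8, 0.7, 13.4]
opening: -0.0
grasp_force: 11.6
t 4.4 tcp [0.7099 0.1061 0.1511] twist 0.001 q6 0.03 shift [0.001  0.0021 0.0031] F [-19.8   0.7  13.4] op -0.0 11.6 tilt [-0.014  0.001]
[351.76264088 264.18427016]
```

The push met a 20 N stop, so the toggle is fully off. Next is the handle.

```bash
python3 -m jog '[[[0,-0.02,0,0],[0,-0.03,0,0],[-0.02,-0.03,-0.02,0],[-0.04,-0.013,0,0],[-0.04,0,0,0],[-0.042,0,0,0],[0,0,0,0],[0,0,0,0]]]' 0.032
python3 -c "
from h import *
go([.6165,-.036,.069]); snap('wrist','w4')
for d in(.055,0,-.055): print(proj('w4',[.6165+.048*d,-.036+d,.088]))"
```

```text
time_s: 5.25
tcp_pos: [0.6145, -0.0328, 0.1708]
eef_rot: [0.725, 0.689, -0.0, -0.0]
contact_force: [0.3, 1.0, 0.4]
opening: 0.381
grasp_force: 0.0
t 5.2 tcp [ 0.6145 -0.0328  0.1708] twist -0.002 q6 -0.2 shift [-0.0031  0.0021  0.1018] F [0.3 1.  0.4] op 0.38 0.0 tilt [-0.001  0.001]
[321.76610872 142.19401264]
[321.6896558  212.72832828]
[321.62312519 274.10846603]
```

View pics/w4.png

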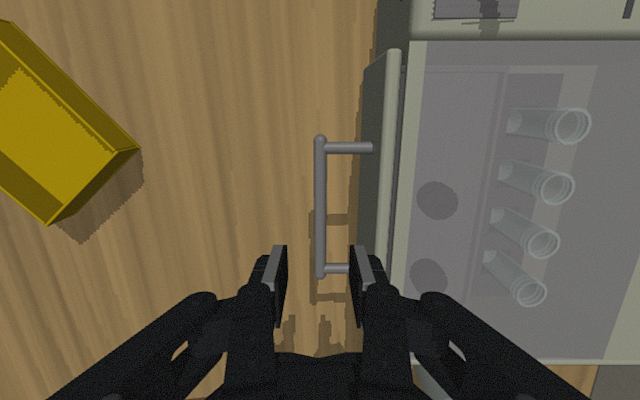

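The handle bar is at column 320, between rows 138 and 274, which matches the prediction to a pixel or two. The tray holds two caps and the rack four tubes. I'll descend and grip.

```bash
python3 -m jog '[[[-0.003,0.001,0.035,0],[0,0,0.035,0],[0,0,0.03,0],[0,0,0,0],[0,0,0,0]]]' && python3 -m jog '[[[0,0,0,0],[0,0,0,0],[0,0,0,0],[0,0,0,0]]]' 0 50
python3 -m jog '[[[0,-0.01,0,0],[0,-0.015,0,0],[0,-0.015,0,0],[0,-0.015,0,0],[0,-0.015,0,0],[0,-0.015,0,0],[0,-0.015,0,0],[0,-0.015,0,0],[0,-0.015,0,0],[0,-0.015,0,0],[0,-0.015,0,0],[0,-0.015,0,0],[0,-0.007,0,0],[0,0,0,0],[0,0,0,0]]]'
python3 -c "
from h import *
go([.441,-.028,.069]);"
```

```text
time_s: 5.8
tcp_pos: [0.6154, -0.0336, 0.0707]
eef_rot: [0.723, 0.691, -0.0, -0.001]
contact_force: [0.1, -0.1, -0.1]
opening: 0.377
grasp_force: 0.0
time_s: 6.2
tcp_pos: [0.6158, -0.0345, 0.0717]
eef_rot: [0.724, 0.69, 0.001, -0.0]
contact_force: [-0.8, 3.9, 1.3]
opening: 0.098
grasp_force: 48.8
time_s: 7.7
tcp_pos: [0.4409, -0.0261, 0.0723]
eef_rot: [0.725, 0.689, 0.007, 0.007]
contact_force: [31.9, 7.9, -26.7]
opening: 0.093
grasp_force: 49.0
t 7.7 tcp [ 0.4409 -0.0261  0.0723] twist -0.003 q6 -0.29 shift [-0.0018  0.0001  0.0033] F [ 31.9   7.9 -26.7] op 0.09 49.0 tilt [0.02  0.001]
```

```bash
python3 -m jog '[[[0,0,0,0],[0,0,0,0],[0,0,0,0],[0,0,-0.04,0],[0,0,-0.04,0],[0,0,-0.04,0],[-0.02,0.03,-0.04,0],[-0.03,0.03,-0.03,0],[-0.03,0.03,0,0],[0,0.03,0,0],[0,0,0,0],[0,0,0,0]]]' 0.035
python3 -c "
from h import *
go([.6,-.1,.25]); snap('wrist','w5');T=manip.camera_model('wrist')['cam_to_world'];print(np.round(T,3))"
```

```text
time_s: 8.9
tcp_pos: [0.546, -0.1093, 0.2565]
eef_rot: [0.724, 0.69, -0.001, -0.001]
contact_force: [-0.0, -0.4, 0.3]
opening: 0.409
grasp_force: 0.0
t 8.9 tcp [ 0.546  -0.1093  0.2565] twist 0.0 q6 -0.37 shift [0.0119 0.0535 0.0065] F [-0.  -0.4  0.3] op 0.41 0.0 tilt [-0.002  0.001]
[[ 0.999 -0.046 -0.016  0.549]
 [-0.048 -0.952 -0.302 -0.031]
 [-0.001  0.303 -0.953  0.4  ]
 [ 0.     0.     0.     1.   ]]
```

View pics/w5.png

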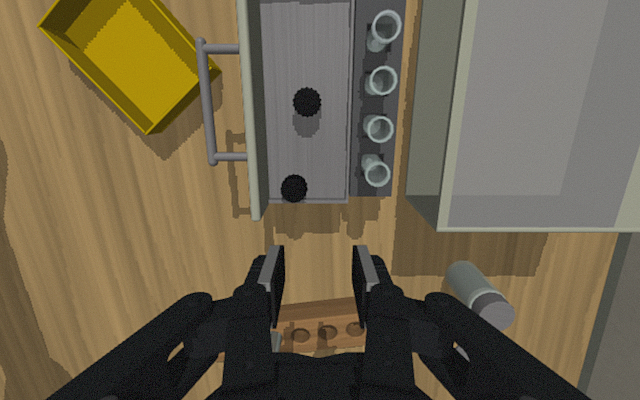

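The drawer is out. The tube rims are at (386,26), (380,80), (378,127) and (376,172), and the cap tops at (307,102) and (294,188).

```bash
python3 - <<'E'
from h import *
M=[.6671,-.0375,-.0479]
for a in [(386,26),(380,80),(378,127),(376,172)]: print(px('w5',*a,.102))
for y in (.066,.022,-.022,-.066): print('m',W(M,(-.055,y,.102)))
for a in [(307,102),(294,188)]: print('cap',px('w5',*a,.08))
# rack holes seen by wrist
for a in [(300,335),(327,332),(355,330)]: print('hole',px('w5',*a,.04))
E
```

```text
[0.611  0.0311 0.102 ]
[ 0.6063 -0.0124  0.102 ]
[ 0.605  -0.0542  0.102 ]
[ 0.6035 -0.0978  0.102 ]
m [0.6153 0.0311 0.102 ]
m [ 0.6132 -0.0129  0.102 ]
m [ 0.6111 -0.0568  0.102 ]
m [ 0.609  -0.1008  0.102 ]
cap [ 0.5379 -0.028   0.08  ]
cap [ 0.5185 -0.1162  0.08  ]
hole [ 0.5073 -0.3465  0.04  ]
hole [ 0.5465 -0.343   0.04  ]
hole [ 0.5867 -0.3414  0.04  ]
```

```bash
python3 -m jog '[[[0.0035,0.03,0.03,0],[0.003,0.032,0.03,0],[0,0,0.03,0],[0,0,0,0],[0,0,0,0]]]' 0.05
python3 -c "
from h import *
go([.6075,-.1,.074])"
```

```text
time_s: 9.45
tcp_pos: [0.608, -0.1055, 0.1679]
eef_rot: [0.724, 0.69, -0.0, -0.0]
contact_force: [0.3, -0.3, 1.7]
opening: 0.585
grasp_force: 0.0
t 9.4 tcp [ 0.608  -0.1055  0.1679] twist 0.0 q6 -0.32 shift [ 0.0055 -0.0007  0.0939] F [ 0.3 -0.3  1.7] op 0.59 0.0 tilt [-0.001  0.   ]
```

```bash
python3 -m jog '[[[0.0055,0,0.03,0],[0,0,0.03,0],[0,0,0.034,0],[0,0,0,0],[0,0,0,0]]]' && python3 -m jog '[[[0,0,0,0],[0,0,0,0],[0,0,0,0],[0,0,0,0]]]' 0.0 25
python3 -c "
from h import *
go([.6075,-.1,.074]); snap('wrist','w6',(220,120,420,320),3)"
```

```text
time_s: 9.95
tcp_pos: [0.61, -0.1008, 0.0758]
eef_rot: [0.724, 0.69, 0.001, 0.001]
contact_force: [0.9, 0.0, 0.9]
opening: 0.588
grasp_force: 0.0
time_s: 10.35
tcp_pos: [0.6108, -0.1011, 0.0763]
eef_rot: [0.724, 0.69, 0.001, 0.002]
contact_force: [-2.2, 0.6, 7.1]
opening: 0.27
grasp_force: 24.2
t 10.3 tcp [ 0.6108 -0.1011  0.0763] twist 0.0 q6 -0.31 shift [ 0.001  -0.0033  0.0023] F [-2.2  0.6  7.1] op 0.27 24.2 tilt [ 0.004 -0.002]
```

View pics/w6.png

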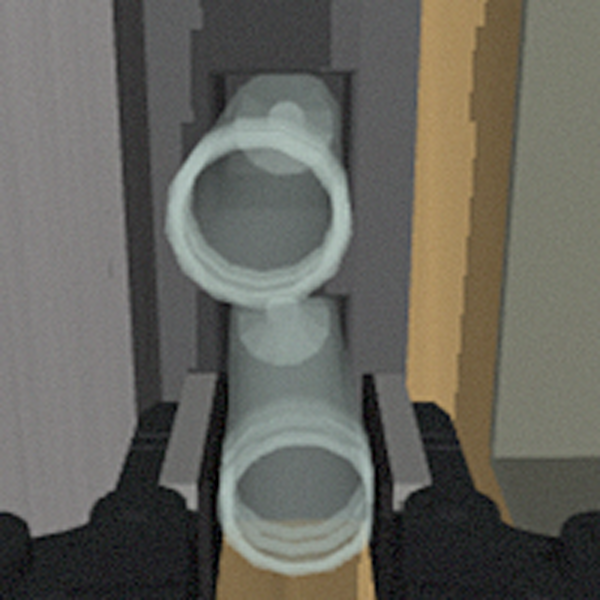

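The tube is gripped between the pads, with its rim at about full-image (319,288). Next I'll lift it and go to the far rack hole.

```bash
python3 -c "
from h import *
print(px('w6',319,288.3,.102),px('w6',306,191,.102))"
python3 -m jog '[[[0,0,-0.02,0],[0,0,-0.04,0],[0,0,-0.045,0],[0,0,0,0]]]'
python3 -m jog '[[[0,0,0,0.147],[0,0,0,0.147],[0,0,0,0.147],[0,0,0,0.147],[0,0,0,0.147],[0,0,0,0.147],[0,0,0,0.147],[0,0,0,0.147],[0,0,0,0.147],[0,0,0,0.115],[0,0,0,0]]]'
python3 -c "
from h import *
go([.5905,-.341,.19],.0852-np.pi/2)"
```

```text
[ 0.6103 -0.1009  0.102 ] [ 0.6073 -0.0556  0.102 ]
time_s: 10.8
tcp_pos: [0.6139, -0.1021, 0.1877]
eef_rot: [0.724, 0.69, 0.003, 0.007]
contact_force: [-0.8, -0.5, 0.7]
opening: 0.267
grasp_force: 25.2
time_s: 11.9
tcp_pos: [0.6094, -0.1005, 0.1788]
eef_rot: [0.999, 0.042, 0.0, 0.0]
contact_force: [-0.1, 0.5, -0.3]
opening: 0.268
grasp_force: 25.2
t 11.9 tcp [ 0.6094 -0.1005  0.1788] twist -0.001 q6 1.13 shift [-0.0393  0.238  -0.0112] F [-0.1  0.5 -0.3] op 0.27 25.2 tilt [ 0.001 -0.   ]
```

```bash
python3 -m jog '[[[-0.007,0.04,0,0],[-0.008,0.05,0,0],[-0.008,0.05,0,0],[-0.008,0.05,0,0],[-0.008,0.048,0,0],[0,0,0,0],[0,0,0,0],[0,0,0,0]]]'
python3 -c "
from h import *
go([.5905,-.341,.064],.0852-np.pi/2); snap('wrist','w7'); save('w7','w7')"
```

```text
time_s: 12.7
tcp_pos: [0.5909, -0.3378, 0.1783]
eef_rot: [0.999, 0.044, -0.0, -0.0]
contact_force: [-1.1, -0.1, 0.1]
opening: 0.269
grasp_force: 25.2
t 12.7 tcp [ 0.5909 -0.3378  0.1783] twist 0.002 q6 0.79 shift [-0.0006  0.0032  0.1143] F [-1.1 -0.1  0.1] op 0.27 25.2 tilt [-0.     0.001]
```

View pics/w7.png

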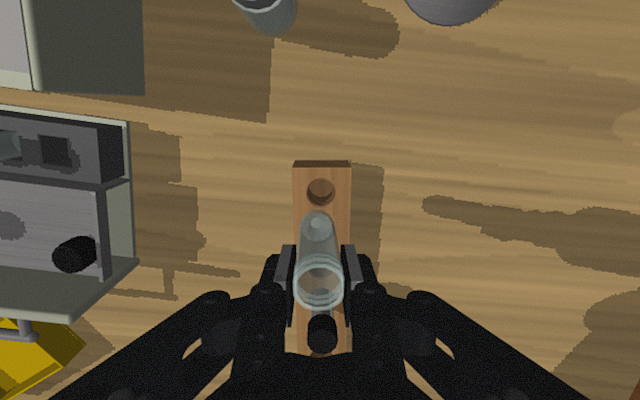

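The tube hangs above the rack, and the end hole is visible at (320,192).

```bash
python3 -c "
from h import *
print(px('w7',320,191.5,.04)); print(proj('w7',[.59,-.341,.04]))
print(px('w7',292,175,.04),px('w7',350,175,.04), px('w7',320,287,.204-.02))"
python3 -m jog '[[[0,0.0032,0.04,0],[0,0,0.03,0],[0,0,0.015,0],[0,0,0,0],[0,0,0,0]]]'
python3 -c "
from h import *
go([.5895,-.341,.064],.0852-np.pi/2)"
```

```text
[ 0.5882 -0.339   0.04  ]
[322.21785025 189.86003447]
[ 0.6021 -0.3112  0.04  ] [ 0.6068 -0.3659  0.04  ] [ 0.5772 -0.3392  0.184 ]
time_s: 13.25
tcp_pos: [0.5917, -0.3419, 0.0947]
eef_rot: [0.999, 0.043, 0.001, 0.0]
contact_force: [-0.1, -0.3, 1.3]
opening: 0.262
grasp_force: 25.2
t 13.2 tcp [ 0.5917 -0.3419  0.0947] twist 0.001 q6 0.78 shift [-0.0022 -0.0011  0.0307] F [-0.1 -0.3  1.3] op 0.26 25.2 tilt [ 0.001 -0.001]
```

```bash
python3 -m jog '[[[-0.002,-0.0015,0,0],[0,0,0.008,0],[0,0,0.008,0],[0,0,0,0]]]'
python3 -c "
from h import *
go([.5895,-.340,.064],.0852-np.pi/2)"
```

```text
time_s: 13.65
tcp_pos: [0.5881, -0.3405, 0.0758]
eef_rot: [0.999, 0.042, -0.001, -0.0]
contact_force: [-0.6, -0.3, -0.9]
opening: 0.271
grasp_force: 25.1
t 13.7 tcp [ 0.5881 -0.3405  0.0758] twist -0.0 q6 0.78 shift [ 0.0014 -0.0004  0.0118] F [-0.6 -0.3 -0.9] op 0.27 25.1 tilt [-0.001  0.001]
```

```bash
python3 -m jog '[[[0,0,0.006,0],[0,0,0.005,0],[0,0,0.002,0],[0,0,0,0]]]'
python3 -m jog '[[[0,0,0,0],[0,0,0,0],[0,0,0,0]]]' 0.045
python3 -c "
from h import *
go([.5895,-.340,.064],.0852-np.pi/2)"
```

```text
time_s: 14.05
tcp_pos: [0.5892, -0.3409, 0.0649]
eef_rot: [0.999, 0.042, 0.0, 0.0]
contact_force: [-0.4, 0.7, 3.1]
opening: 0.267
grasp_force: 25.8
time_s: 14.35
tcp_pos: [0.5886, -0.3407, 0.064]
eef_rot: [0.999, 0.042, -0.0, -0.0]
contact_force: [-1.2, 0.9, 0.4]
opening: 0.526
grasp_force: 0.0
t 14.3 tcp [ 0.5886 -0.3407  0.064 ] twist -0.0 q6 0.78 shift [ 0.001  -0.0006 -0.    ] F [-1.2  0.9  0.4] op 0.53 0.0 tilt [-0.  0.]
```

The first tube is seated, with TCP z at 0.064 and contact felt. On to the second.

```bash
python3 -m jog '[[[0,0,-0.04,0],[0,0,-0.045,0],[0.008,-0.047,-0.015,0],[0.008,-0.047,0,0],[0.008,-0.047,0,0],[0.008,-0.047,0,0],[0.008,-0.047,0,0],[0.008,-0.046,0,0],[0,0,0,0]]]' 0.05
python3 -m jog '[[[0,0,0,-0.147],[0,0,0,-0.147],[0,0,0,-0.147],[0,0,0,-0.147],[0,0,0,-0.147],[0,0,0,-0.147],[0,0,0,-0.147],[0,0,0,-0.147],[0,0,0,-0.147],[0,0,0,-0.115],[0,0,0,0],[0,0,0,0]]]'
python3 -c "
from h import *
go([.6128,-.0570,.074])"
```

```text
time_s: 15.25
tcp_pos: [0.6126, -0.051, 0.1641]
eef_rot: [0.999, 0.045, -0.0, -0.001]
contact_force: [0.1, -0.3, -0.2]
opening: 0.582
grasp_force: 0.0
time_s: 16.45
tcp_pos: [0.6127, -0.0573, 0.1642]
eef_rot: [0.725, 0.689, -0.0, -0.0]
contact_force: [0.2, 0.5, 1.2]
opening: 0.586
grasp_force: 0.0
t 16.4 tcp [ 0.6127 -0.0573  0.1642] twist -0.003 q6 -0.24 shift [0.0003 0.0001 0.0902] F [0.2 0.5 1.2] op 0.59 0.0 tilt [-0. -0.]
```

```bash
python3 -m jog '[[[0,0,0.03,0],[0,0,0.03,0],[0,0,0.03,0],[0,0,0,0],[0,0,0,0]]]' && python3 -m jog '[[[0,0,0,0],[0,0,0,0],[0,0,0,0],[0,0,0,0]]]' 0.0 25
python3 -c "
from h import *
go([.6128,-.0570,.074]); np.save('pics/w8.npy',0); snap('wrist','w8')"
python3 -m jog '[[[0,0,-0.02,0],[0,0,-0.04,0],[0,0,-0.043,0],[0,0,0,0]]]'
python3 -m jog '[[[0,0,0,0.147],[0,0,0,0.147],[0,0,0,0.147],[0,0,0,0.147],[0,0,0,0.147],[0,0,0,0.147],[0,0,0,0.147],[0,0,0,0.147],[0,0,0,0.147],[0,0,0,0.115],[0,0,0,0]]]'
python3 -c "
from h import *
go([.5492,-.344,.178],.0852-np.pi/2)"
```

```text
time_s: 16.95
tcp_pos: [0.6127, -0.0569, 0.0745]
eef_rot: [0.724, 0.689, -0.0, -0.0]
contact_force: [0.2, 0.3, 0.2]
opening: 0.586
grasp_force: 0.0
time_s: 17.35
tcp_pos: [0.614, -0.0572, 0.0766]
eef_rot: [0.724, 0.69, 0.001, 0.001]
contact_force: [-0.6, -0.9, 6.2]
opening: 0.27
grasp_force: 24.3
t 17.4 tcp [ 0.614  -0.0572  0.0766] twist -0.0 q6 -0.24 shift [ 0.0002 -0.0012  0.0026] F [-0.6 -0.9  6.2] op 0.27 24.3 tilt [ 0.003 -0.001]
time_s: 17.8
tcp_pos: [0.6174, -0.058, 0.1859]
eef_rot: [0.724, 0.69, 0.004, 0.006]
contact_force: [1.3, -0.3, 1.2]
opening: 0.263
grasp_force: 24.9
time_s: 18.9
tcp_pos: [0.6128, -0.0567, 0.1772]
eef_rot: [0.999, 0.042, 0.0, -0.0]
contact_force: [-0.4, -0.3, 0.1]
opening: 0.266
grasp_force: 24.9
t 18.9 tcp [ 0.6128 -0.0567  0.1772] twist -0.001 q6 1.2 shift [-0.0878  0.2808 -0.0008] F [-0.4 -0.3  0.1] op 0.27 24.9 tilt [0. 0.]
```

```bash
python3 -m jog '[[[-0.0146,0.0468,0,0],[-0.0146,0.0468,0,0],[-0.0146,0.0468,0,0],[-0.0146,0.0468,0,0],[-0.0146,0.0468,0,0],[-0.0146,0.0468,0,0],[0,0,0,0],[0,0,0.04,0],[0,0,0.025,0],[0,0,0.01,0],[0,0,0,0],[0,0,0,0]]]'
python3 -c "
from h import *
go([.5492,-.344,.064],.0852-np.pi/2)"
```

```text
time_s: 20.1
tcp_pos: [0.5502, -0.3442, 0.1038]
eef_rot: [0.999, 0.043, 0.001, 0.001]
contact_force: [0.2, -0.9, 0.4]
opening: 0.265
grasp_force: 25.0
t 20.1 tcp [ 0.5502 -0.3442  0.1038] twist 0.001 q6 0.74 shift [-0.001  -0.0003  0.0398] F [ 0.2 -0.9  0.4] op 0.26 25.0 tilt [ 0.002 -0.001]
```

```bash
python3 -m jog '[[[-0.001,0,0.01,0],[0,0,0.01,0],[0,0,0.007,0],[0,0,0,0]]]'
python3 -c "
from h import *
go([.5492,-.344,.064],.0852-np.pi/2)"
```

```text
time_s: 20.5
tcp_pos: [0.5479, -0.3444, 0.0741]
eef_rot: [0.999, 0.042, -0.0, 0.0]
contact_force: [0.9, -3.2, -2.5]
opening: 0.263
grasp_force: 24.5
t 20.5 tcp [ 0.5479 -0.3444  0.0741] twist -0.0 q6 0.74 shift [ 0.0014 -0.0002  0.0101] F [ 0.9 -3.2 -2.5] op 0.26 24.5 tilt [-0.001 -0.   ]
```

```bash
python3 -m jog '[[[0.001,0,0.006,0],[0,0,0.005,0],[0,0,0.001,0],[0,0,0,0]]]'
python3 -m jog '[[[0,0,0,0],[0,0,0,0],[0,0,0,0]]]' 0.045
python3 -m jog '[[[0,0,-0.04,0],[0,0,-0.045,0],[0.0134,-0.0463,-0.015,0],[0.0134,-0.0463,0,0],[0.0134,-0.0463,0,0],[0.0134,-0.0463,0,0],[0.0134,-0.0463,0,0],[0.0134,-0.0463,0,0],[0.0134,-0.0463,0,0],[0,0,0,0]]]' 0.05
python3 -m jog '[[[0,0,0,-0.147],[0,0,0,-0.147],[0,0,0,-0.147],[0,0,0,-0.147],[0,0,0,-0.147],[0,0,0,-0.147],[0,0,0,-0.147],[0,0,0,-0.147],[0,0,0,-0.147],[0,0,0,-0.115],[0,0,0,0],[0,0,0,0]]]'
python3 -c "
from h import *
go([.6148,-.0132,.074])"
```

```text
time_s: 20.9
tcp_pos: [0.5503, -0.3447, 0.0652]
eef_rot: [0.999, 0.042, 0.001, 0.001]
contact_force: [-0.7, -0.2, 7.9]
opening: 0.267
grasp_force: 25.9
time_s: 21.2
tcp_pos: [0.549, -0.3434, 0.0626]
eef_rot: [0.999, 0.042, -0.0, -0.001]
contact_force: [0.7, 0.7, -0.1]
opening: 0.523
grasp_force: 0.0
time_s: 22.2
tcp_pos: [0.6152, -0.0076, 0.1627]
eef_rot: [0.999, 0.046, -0.0, -0.001]
contact_force: [-0.3, -0.4, -0.7]
opening: 0.585
grasp_force: 0.0
time_s: 23.4
tcp_pos: [0.615, -0.014, 0.1629]
eef_rot: [0.725, 0.689, -0.0, -0.0]
contact_force: [0.3, 0.1, 0.3]
opening: 0.584
grasp_force: 0.0
t 23.4 tcp [ 0.615  -0.014   0.1629] twist -0.003 q6 -0.17 shift [ 0.0008 -0.0002  0.0889] F [0.3 0.1 0.3] op 0.58 0.0 tilt [-0.001  0.   ]
```

```bash
python3 -m jog '[[[0.0005,0,0.03,0],[0,0,0.03,0],[0,0,0.029,0],[0,0,0,0],[0,0,0,0]]]' && python3 -m jog '[[[0,0,0,0],[0,0,0,0],[0,0,0,0],[0,0,0,0]]]' 0.0 25
python3 -c "
from h import *
go([.6128,-.0132,.074])"
python3 -m jog '[[[0,0,-0.02,0],[0,0,-0.04,0],[0,0,-0.043,0],[0,0,0,0]]]'
python3 -m jog '[[[0,0,0,0.147],[0,0,0,0.147],[0,0,0,0.147],[0,0,0,0.147],[0,0,0,0.147],[0,0,0,0.147],[0,0,0,0.147],[0,0,0,0.147],[0,0,0,0.147],[0,0,0,0.115],[0,0,0,0]]]'
python3 -c "
from h import *
go([.5094,-.3473,.178],.0852-np.pi/2)"
```

```text
time_s: 23.9
tcp_pos: [0.6151, -0.0132, 0.0744]
eef_rot: [0.724, 0.689, -0.0, -0.0]
contact_force: [0.8, 0.1, 0.8]
opening: 0.584
grasp_force: 0.0
time_s: 24.3
tcp_pos: [0.6165, -0.0134, 0.0764]
eef_rot: [0.724, 0.69, 0.001, 0.001]
contact_force: [-1.5, -0.1, 6.0]
opening: 0.27
grasp_force: 24.2
t 24.3 tcp [ 0.6165 -0.0134  0.0764] twist -0.0 q6 -0.17 shift [-0.     -0.0037  0.0024] F [-1.5 -0.1  6. ] op 0.27 24.2 tilt [ 0.003 -0.001]
time_s: 24.7
tcp_pos: [0.6199, -0.0139, 0.1857]
eef_rot: [0.724, 0.69, 0.004, 0.006]
contact_force: [0.8, -0.3, 0.3]
opening: 0.266
grasp_force: 25.2
time_s: 25.8
tcp_pos: [0.6152, -0.013, 0.177]
eef_rot: [0.999, 0.042, 0.0, -0.0]
contact_force: [0.7, 0.1, -0.2]
opening: 0.268
grasp_force: 25.1
t 25.8 tcp [ 0.6152 -0.013   0.177 ] twist -0.001 q6 1.27 shift [-0.1338  0.3241 -0.001 ] F [ 0.7  0.1 -0.2] op 0.27 25.1 tilt [0. 0.]
```

```bash
python3 -m jog '[[[-0.0167,0.0405,0,0],[-0.0167,0.0405,0,0],[-0.0167,0.0405,0,0],[-0.0167,0.0405,0,0],[-0.0167,0.0405,0,0],[-0.0167,0.0405,0,0],[-0.0167,0.0405,0,0],[-0.0167,0.0405,0,0],[0,0,0,0],[0,0,0.04,0],[0,0,0.025,0],[0,0,0.01,0],[0,0,0,0],[0,0,0,0]]]'
python3 -c "
from h import *
go([.5094,-.3473,.064],.0852-np.pi/2)"
```

```text
time_s: 27.2
tcp_pos: [0.5104, -0.3475, 0.1036]
eef_rot: [0.999, 0.043, 0.001, 0.001]
contact_force: [0.2, -1.0, 0.2]
opening: 0.268
grasp_force: 25.2
t 27.2 tcp [ 0.5104 -0.3475  0.1036] twist 0.001 q6 0.69 shift [-0.001  -0.0003  0.0396] F [ 0.2 -1.   0.2] op 0.27 25.2 tilt [ 0.002 -0.001]
```

```bash
python3 -m jog '[[[-0.0005,0,0.01,0],[0,0,0.01,0],[0,0,0.007,0],[0,0,0,0]]]'
python3 -c "
from h import *
go([.5094,-.3473,.064],.0852-np.pi/2)"
```

```text
time_s: 27.6
tcp_pos: [0.5088, -0.3479, 0.0742]
eef_rot: [0.999, 0.042, -0.0, 0.001]
contact_force: [1.2, -5.3, -3.5]
opening: 0.27
grasp_force: 24.5
t 27.6 tcp [ 0.5088 -0.3479  0.0742] twist -0.0 q6 0.69 shift [ 0.0007 -0.0005  0.0102] F [ 1.2 -5.3 -3.5] op 0.27 24.5 tilt [-0.    -0.001]
```

```bash
python3 -m jog '[[[0,0.0008,0.006,0],[0,0,0.005,0],[0,0,0.001,0],[0,0,0,0]]]'
python3 -m jog '[[[0,0,0,0],[0,0,0,0],[0,0,0,0]]]' 0.045
python3 -m jog '[[[0,0,-0.04,0],[0,0,-0.045,0],[0,0,-0.015,0],[0.0175,-0.0459,0,0],[0.0175,-0.0459,0,0],[0.0175,-0.0459,0,0],[0.0175,-0.0459,0,0],[0.0175,-0.0459,0,0],[0.0175,-0.0459,0,0],[0.0175,-0.0459,0,0],[0.0175,-0.0459,0,0],[0,0,0,0]]]' 0.05
python3 -m jog '[[[0,0,0,-0.147],[0,0,0,-0.147],[0,0,0,-0.147],[0,0,0,-0.147],[0,0,0,-0.147],[0,0,0,-0.147],[0,0,0,-0.147],[0,0,0,-0.147],[0,0,0,-0.147],[0,0,0,-0.115],[0,0,0,0],[0,0,0,0]]]'
python3 -c "
from h import *
go([.6171,.0306,.074])"
```

```text
time_s: 28.0
tcp_pos: [0.5103, -0.3487, 0.0651]
eef_rot: [0.999, 0.042, 0.001, 0.001]
contact_force: [-1.2, -1.5, 8.3]
opening: 0.265
grasp_force: 26.4
time_s: 28.3
tcp_pos: [0.5087, -0.3472, 0.0624]
eef_rot: [0.999, 0.042, -0.001, -0.001]
contact_force: [0.1, -0.1, -0.0]
opening: 0.524
grasp_force: 0.0
time_s: 29.5
tcp_pos: [0.6175, 0.0357, 0.1623]
eef_rot: [0.999, 0.046, -0.0, -0.001]
contact_force: [-0.5, -0.7, -0.1]
opening: 0.584
grasp_force: 0.0
time_s: 30.7
tcp_pos: [0.6171, 0.0292, 0.1627]
eef_rot: [0.725, 0.689, -0.0, -0.0]
contact_force: [0.0, 0.2, -0.4]
opening: 0.583
grasp_force: 0.0
t 30.7 tcp [0.6171 0.0292 0.1627] twist -0.003 q6 -0.1 shift [ 0.0014 -0.0001  0.0887] F [ 0.   0.2 -0.4] op 0.58 0.0 tilt [-0.001  0.   ]
```

```bash
python3 -m jog '[[[0.001,0,0.03,0],[0,0,0.03,0],[0,0,0.029,0],[0,0,0,0],[0,0,0,0]]]' && python3 -m jog '[[[0,0,0,0],[0,0,0,0],[0,0,0,0],[0,0,0,0]]]' 0.0 25
python3 -m jog '[[[0,0,-0.02,0],[0,0,-0.04,0],[0,0,-0.045,0],[0,0,0,0]]]'
python3 -m jog '[[[0,0,0,0.147],[0,0,0,0.147],[0,0,0,0.147],[0,0,0,0.147],[0,0,0,0.147],[0,0,0,0.147],[0,0,0,0.147],[0,0,0,0.147],[0,0,0,0.147],[0,0,0,0.115],[0,0,0,0]]]'
python3 -c "
from h import *
go([.3899,-.3575,.178],.0852-np.pi/2)"
```

```text
time_s: 31.2
tcp_pos: [0.6174, 0.0306, 0.0743]
eef_rot: [0.724, 0.689, -0.0, -0.0]
contact_force: [0.3, 0.3, -0.3]
opening: 0.583
grasp_force: 0.0
time_s: 31.6
tcp_pos: [0.6189, 0.0305, 0.0764]
eef_rot: [0.724, 0.69, 0.001, 0.001]
contact_force: [-1.9, -0.4, 5.9]
opening: 0.275
grasp_force: 24.2
time_s: 32.0
tcp_pos: [0.6224, 0.0301, 0.1881]
eef_rot: [0.724, 0.69, 0.005, 0.006]
contact_force: [0.1, -0.5, 0.7]
opening: 0.269
grasp_force: 25.2
time_s: 33.1
tcp_pos: [0.6177, 0.0307, 0.1793]
eef_rot: [0.999, 0.042, 0.0, 0.0]
contact_force: [0.7, -0.2, -0.5]
opening: 0.269
grasp_force: 25.1
t 33.1 tcp [0.6177 0.0307 0.1793] twist -0.001 q6 1.34 shift [-0.26    0.3674  0.0013] F [ 0.7 -0.2 -0.5] op 0.27 25.1 tilt [ 0.001 -0.   ]
```

```bash
python3 -m jog '[[[-0.026,0.0367,0,0],[-0.026,0.0367,0,0],[-0.026,0.0367,0,0],[-0.026,0.0367,0,0],[-0.026,0.0367,0,0],[-0.026,0.0367,0,0],[-0.026,0.0367,0,0],[-0.026,0.0367,0,0],[-0.026,0.0367,0,0],[-0.026,0.0367,0,0],[0,0,0,0],[0,0,0.04,0],[0,0,0.025,0],[0,0,0.01,0],[0,0,0,0],[0,0,0,0]]]'
python3 -c "
from h import *
go([.3899,-.3575,.064],.0852-np.pi/2)"
```

```text
time_s: 34.7
tcp_pos: [0.3904, -0.3575, 0.1055]
eef_rot: [0.999, 0.043, 0.001, 0.001]
contact_force: [0.7, -0.4, 0.9]
opening: 0.268
grasp_force: 25.2
t 34.7 tcp [ 0.3904 -0.3575  0.1055] twist 0.001 q6 0.51 shift [-0.0005 -0.      0.0415] F [ 0.7 -0.4  0.9] op 0.27 25.2 tilt [ 0.001 -0.002]
```

```bash
python3 -m jog '[[[-0.0005,0.0005,0.01,0],[0,0,0.01,0],[0,0,0.009,0],[0,0,0,0]]]'
python3 -c "
from h import *
go([.3899,-.3575,.064],.0852-np.pi/2)"
```

```text
time_s: 35.1
tcp_pos: [0.389, -0.3583, 0.0742]
eef_rot: [0.999, 0.042, -0.0, 0.001]
contact_force: [1.5, -5.5, -4.2]
opening: 0.269
grasp_force: 24.6
t 35.1 tcp [ 0.389  -0.3583  0.0742] twist -0.0 q6 0.51 shift [ 0.001  -0.0007  0.0102] F [ 1.5 -5.5 -4.2] op 0.27 24.6 tilt [ 0.    -0.002]
```

```bash
python3 -m jog '[[[0,0.0005,0.006,0],[0,0,0.005,0],[0,0,0.001,0],[0,0,0,0]]]'
python3 -m jog '[[[0,0,0,0],[0,0,0,0],[0,0,0,0]]]' 0.045
python3 -m jog '[[[0,0,-0.04,0],[0,0,-0.045,0],[0,0,-0.045,0],[0,0,-0.04,0],[0.03,-0.04,0,0],[0.03,-0.04,0,0],[0.03,-0.04,0,0],[0.03,-0.04,0,0],[0,-0.04,0,0],[0,0,0,0],[0,0,0,0]]]' 0.05
python3 -c "
from h import *
go([.53,-.11,.2]);snap('top','t1');a=np.load('pics/t1.npy')
A=cv2.resize(a[80:270,210:500],None,fx=2.7,fy=2.7,interpolation=cv2.INTER_CUBIC);cv2.imwrite('pics/t1c.png',A)"
```

```text
time_s: 35.5
tcp_pos: [0.3903, -0.3592, 0.0651]
eef_rot: [0.999, 0.042, 0.001, 0.001]
contact_force: [-0.4, -0.1, 13.4]
opening: 0.264
grasp_force: 26.7
time_s: 35.8
tcp_pos: [0.3887, -0.357, 0.0622]
eef_rot: [0.999, 0.042, -0.001, -0.001]
contact_force: [-0.5, -0.1, -0.5]
opening: 0.527
grasp_force: 0.0
time_s: 36.9
tcp_pos: [0.4915, -0.1479, 0.2326]
eef_rot: [0.999, 0.043, -0.001, -0.0]
contact_force: [0.9, -1.4, 0.1]
opening: 0.589
grasp_force: 0.0
t 36.9 tcp [ 0.4915 -0.1479  0.2326] twist -1.436 q6 0.96 shift [0.0397 0.0366 0.0326] F [ 0.9 -1.4  0.1] op 0.59 0.0 tilt [-0.001  0.   ]
```

View pics/t1c.png

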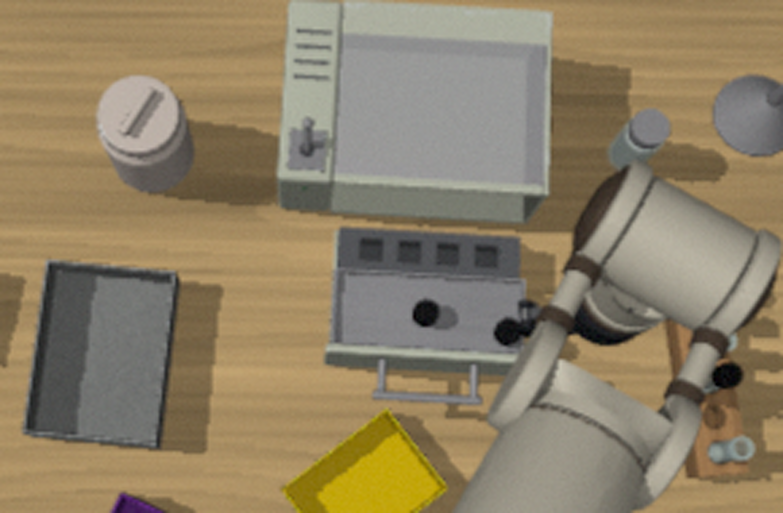

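The drawer rack is empty. The caps are at crop (427,313) and (507,331), and the caddy looks unmoved.

```bash
python3 - <<'E'
from h import *
C,r=fit('t1',[(.1,.075,.05),(.1,-.075,.05),(-.1,-.075,.05),(-.1,.075,.05)],[(227.8,177),(275.9,180.7),(269.3,245.2),(219.3,241.1)],[.5,.4,0]);print('C',C,r.round(1))
a=px('t1',368.1,195.9,.08);b=px('t1',397.8,202.6,.08);print(a,b)
s=manip.sense(); snap('wrist','w9')
go([*b[:2],.15],.0852-np.pi/2);go([*a[:2],.15],.0852-np.pi/2)
E
```

```text
C [ 0.4927  0.3321 -0.072 ] [-0.2 -0.4  0.1 -0.2 -0.1  0.3  0.1  0.2]
[ 0.5361 -0.0295  0.08  ] [ 0.5168 -0.1177  0.08  ]
t 37.0 tcp [ 0.4916 -0.1494  0.2329] twist -0.001 q6 0.96 shift [ 0.0279 -0.0295  0.0829] F [-0.2 -0.  -0.4] op 0.58 0.0 tilt [-0.001 -0.   ]
t 37.0 tcp [ 0.4916 -0.1494  0.2329] twist -0.001 q6 0.96 shift [ 0.0546 -0.1157  0.0829] F [-0.2 -0.  -0.4] op 0.58 0.0 tilt [-0.001 -0.   ]
```

View pics/w9.png

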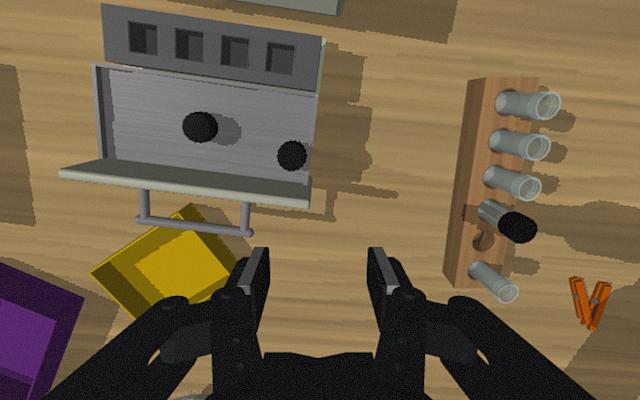

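All four tubes stand in the rack, with stock and one empty hole left. The caps are at (200,127) and (292,155).

```bash
python3 -c "
from h import *
print(px('w9',200,126,.08),px('w9',292,155,.08),px('w9',483,241,.04))"
python3 -m jog '[[[0.0285,-0.031,0.04,0],[0,0,0.03,0],[0,0,0,0],[0,0,0,0]]]'
python3 -c "
from h import *
go([.519,-.118,.066],.0852-np.pi/2)"
```

```text
[ 0.5394 -0.0318  0.08  ] [ 0.5192 -0.1202  0.08  ] [ 0.428  -0.3538  0.04  ]
time_s: 37.4
tcp_pos: [0.5137, -0.1211, 0.1689]
eef_rot: [0.999, 0.042, -0.0, -0.0]
contact_force: [0.9, 0.2, 0.5]
opening: 0.586
grasp_force: 0.0
t 37.4 tcp [ 0.5137 -0.1211  0.1689] twist -0.002 q6 1.03 shift [ 0.0056 -0.0026  0.1029] F [0.9 0.2 0.5] op 0.59 0.0 tilt [-0.001  0.   ]
```

```bash
python3 -m jog '[[[0.0055,-0.0026,0.04,0],[0,0,0.035,0],[0,0,0.026,0],[0,0,0,0],[0,0,0,0]]]' 0.045
python3 -m jog '[[[0,0,0,0],[0,0,0,0],[0,0,0,0],[0,0,0,0]]]' 0.0 25
python3 -m jog '[[[0,0,-0.03,0],[0,0,-0.04,0],[0,0,-0.04,0],[0,0,0,0]]]'
python3 -c "
from h import *
go([.4927,.30,.18],.0852-np.pi/2)"
```

```text
time_s: 37.9
tcp_pos: [0.5205, -0.1182, 0.0698]
eef_rot: [0.999, 0.042, 0.001, 0.001]
contact_force: [0.4, -0.6, 0.8]
opening: 0.528
grasp_force: 0.0
time_s: 38.3
tcp_pos: [0.5213, -0.1182, 0.0708]
eef_rot: [0.999, 0.042, 0.002, 0.001]
contact_force: [-1.7, -0.7, 8.2]
opening: 0.313
grasp_force: 24.4
time_s: 38.7
tcp_pos: [0.5236, -0.1188, 0.1859]
eef_rot: [0.999, 0.043, 0.006, 0.003]
contact_force: [1.0, -0.0, 1.1]
opening: 0.309
grasp_force: 24.7
t 38.7 tcp [ 0.5236 -0.1188  0.1859] twist -0.0 q6 1.04 shift [ 0.0049 -0.4199  0.0059] F [ 1.  -0.   1.1] op 0.31 24.7 tilt [ 0.013 -0.006]
```

```bash
python3 -m jog '[[[-0.003,-0.046,0,0],[-0.003,-0.046,0,0],[-0.003,-0.046,0,0],[-0.003,-0.046,0,0],[-0.003,-0.046,0,0],[-0.003,-0.046,0,0],[-0.003,-0.046,0,0],[-0.003,-0.046,0,0],[-0.003,-0.046,0,0],[-0.001,-0.03,0,0],[0,0,0,0],[0,0,0,0]]]'
python3 -c "
from h import *
go([.455,.326,.024],.0852-np.pi/2); snap('wrist','w10')"
```

```text
time_s: 39.9
tcp_pos: [0.4537, 0.3234, 0.1779]
eef_rot: [0.999, 0.043, 0.0, 0.0]
contact_force: [0.3, -0.0, -1.1]
opening: 0.312
grasp_force: 24.8
t 39.9 tcp [0.4537 0.3234 0.1779] twist 0.001 q6 1.89 shift [ 0.0016 -0.0025  0.1539] F [ 0.3 -0.  -1.1] op 0.31 24.8 tilt [ 0. -0.]
```

View pics/w10.png

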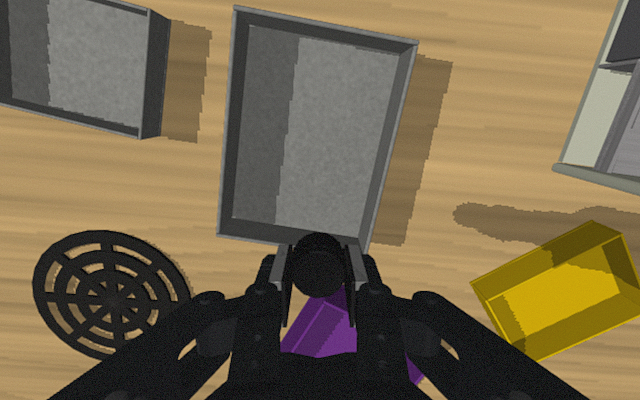

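The cap is held, and the caddy rim shows corners at (234,7), (418,42) and (218,236). I'll check its position.

```bash
python3 -c "
from h import *
for a in [(234,7),(418,42),(218,236),(366,250)]: print(px('w10',*a,.05))
print(fit('w10',[(.1,.075,.05),(.1,-.075,.05),(-.1,.075,.05)],[(234,7),(418,42),(218,236)],[.49,.33,-.1]))"
```

```text
[0.5968 0.4021 0.05  ]
[0.5849 0.2549 0.05  ]
[0.4008 0.4171 0.05  ]
[0.3982 0.2719 0.05  ]
(array([ 0.4917,  0.3359, -0.0792]), array([-0.8984028 , -0.76750272,  2.14338252, -0.57430842, -1.4758901 ,
        2.60563622]))
```

```bash
python3 -m jog '[[[0.004,-0.01,0.04,0],[0,0,0.04,0],[0,0,0.04,0],[0,0,0.03,0],[0,0,0,0],[0,0,0,0]]]'
python3 -m jog '[[[0,0,0,0],[0,0,0,0],[0,0,0,0],[0,0,-0.04,0],[0,0,-0.045,0],[0,0,-0.045,0],[0,0.01,-0.03,0],[0.009,0.046,0,0],[0.009,0.046,0,0],[0.009,0.046,0,0],[0.009,0.046,0,0],[0.009,0.046,0,0],[0.009,0.046,0,0],[0.01,0.046,0,0],[0.01,0.04,0,0],[0,0,0,0],[0,0,0,0]]]' 0.045
python3 -c "
from h import *
go([.5395,-.030,.066],.0852-np.pi/2)"
```

```text
time_s: 40.55
tcp_pos: [0.4575, 0.3326, 0.0284]
eef_rot: [0.999, 0.042, -0.0, 0.0]
contact_force: [0.3, -0.2, 0.5]
opening: 0.309
grasp_force: 24.8
time_s: 42.25
tcp_pos: [0.5623, -0.0315, 0.1882]
eef_rot: [0.999, 0.042, 0.0, -0.0]
contact_force: [0.2, 0.4, -0.2]
opening: 0.528
grasp_force: 0.0
t 42.2 tcp [ 0.5623 -0.0315  0.1882] twist -0.002 q6 1.22 shift [-0.0226 -0.0034  0.1222] F [ 0.2  0.4 -0.2] op 0.53 0.0 tilt [0.001 0.   ]
```

```bash
python3 -m jog '[[[-0.0226,-0.0034,0.04,0],[0,0,0.04,0],[0,0,0.042,0],[0,0,0,0],[0,0,0,0]]]'
python3 -m jog '[[[0,0,0,0],[0,0,0,0],[0,0,0,0],[0,0,0,0]]]' 0.0 25
python3 -m jog '[[[0,0,-0.03,0],[0,0,-0.04,0],[0,0,-0.04,0],[0,0,0,0]]]'
python3 -c "
from h import *
go([.525,.334,.18],.0852-np.pi/2)"
```

```text
time_s: 42.75
tcp_pos: [0.5391, -0.0283, 0.0664]
eef_rot: [0.999, 0.043, -0.0, -0.0]
contact_force: [0.1, 0.6, 1.0]
opening: 0.524
grasp_force: 0.0
time_s: 43.15
tcp_pos: [0.5417, -0.0296, 0.0689]
eef_rot: [0.999, 0.042, 0.003, 0.0]
contact_force: [-1.0, 1.5, 7.4]
opening: 0.316
grasp_force: 24.8
time_s: 43.55
tcp_pos: [0.5441, -0.0307, 0.1842]
eef_rot: [0.999, 0.042, 0.007, 0.002]
contact_force: [1.3, 0.0, 0.7]
opening: 0.307
grasp_force: 24.7
t 43.5 tcp [ 0.5441 -0.0307  0.1842] twist -0.0 q6 1.21 shift [ 0.012  -0.365   0.0042] F [1.3 0.  0.7] op 0.31 24.7 tilt [ 0.014 -0.004]
```

```bash
python3 -m jog '[[[0.002,-0.0456,0,0],[0.002,-0.0456,0,0],[0.002,-0.0456,0,0],[0.002,-0.0456,0,0],[0.002,-0.0456,0,0],[0.002,-0.0456,0,0],[0.002,-0.0456,0,0],[0.002,-0.0456,0,0],[0,0,0,0],[0,0,0,0]]]'
python3 -c "
from h import *
go([.525,.334,.026],.0852-np.pi/2); snap('wrist','w11')"
```

```text
time_s: 44.55
tcp_pos: [0.5242, 0.3362, 0.1761]
eef_rot: [0.999, 0.043, 0.0, 0.0]
contact_force: [-0.4, 0.1, -0.6]
opening: 0.309
grasp_force: 24.8
t 44.5 tcp [0.5242 0.3362 0.1761] twist 0.002 q6 1.86 shift [0.0006 0.0023 0.1501] F [-0.4  0.1 -0.6] op 0.31 24.8 tilt [ 0.001 -0.   ]
```

View pics/w11.png

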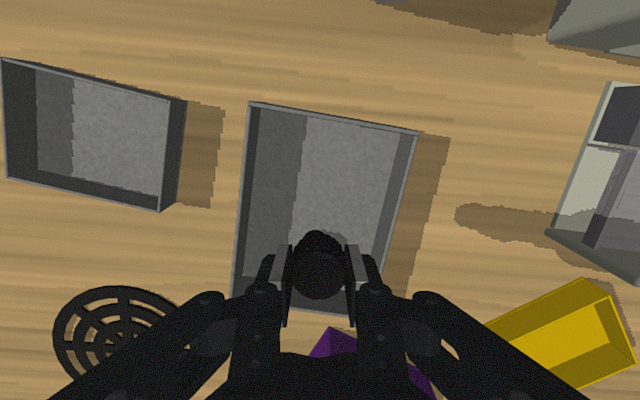

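The caddy has not moved and the held cap is inside its outline, so I'll lower and release.

```bash
python3 -m jog '[[[0.004,0,0.04,0],[0,0,0.04,0],[0,0,0.04,0],[0,0,0.026,0],[0,0,0,0],[0,0,0,0]]]'
python3 -m jog '[[[0,0,0,0],[0,0,0,0],[0,0,0,0],[0,0,-0.04,0],[0,0,-0.045,0],[0,0,-0.045,0],[-0.02,0.01,-0.04,0],[-0.04,0.03,0,0],[-0.04,0.03,0,0],[0,0.04,0,0],[0,0.04,0,0],[0,0.04,0,0],[0,0.04,0,0],[0,0.04,0,0],[0,0,0,0],[0,0,0,0]]]' 0.032
python3 -c "
from h import *
go([.441,-.0265,.071]); snap('top','t2');a=np.load('pics/t2.npy')
A=cv2.resize(a[80:270,210:500],None,fx=2.7,fy=2.7,interpolation=cv2.INTER_CUBIC);cv2.imwrite('pics/t2c.png',A)"
```

```text
time_s: 45.2
tcp_pos: [0.5291, 0.3347, 0.0305]
eef_rot: [0.999, 0.042, 0.0, 0.0]
contact_force: [0.2, 0.1, 1.7]
opening: 0.31
grasp_force: 24.9
time_s: 46.8
tcp_pos: [0.4518, 0.0579, 0.2003]
eef_rot: [0.999, 0.041, 0.001, -0.0]
contact_force: [-0.1, 0.9, -0.7]
opening: 0.377
grasp_force: 0.0
t 46.8 tcp [0.4518 0.0579 0.2003] twist -1.44 q6 1.35 shift [-0.0848 -0.0067  0.1293] F [-0.1  0.9 -0.7] op 0.38 0.0 tilt [0.001 0.   ]
```

View pics/t2c.png

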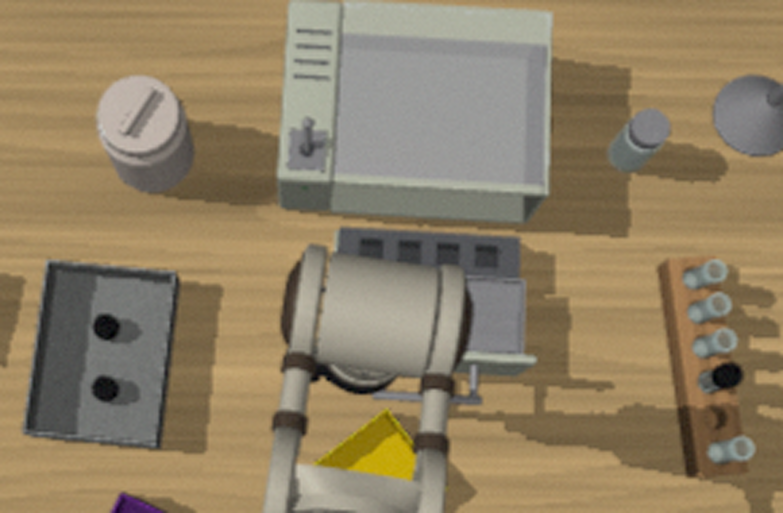

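Both caps are in the caddy and all four tubes are in the rack. Now I'll shut the drawer by its handle.

```bash
python3 -m jog '[[[0,0,0,-0.147],[0,0,0,-0.147],[0,0,0,-0.147],[0,0,0,-0.147],[0,0,0,-0.147],[0,0,0,-0.147],[0,0,0,-0.147],[0,0,0,-0.147],[0,0,0,-0.147],[0,0,0,-0.117],[-0.042,-0.003,0,0],[-0.042,-0.003,0,0],[0,0,0,0],[0,0,0,0]]]'
python3 -c "
from h import *
go([.441,-.0265,.071])"
```

```text
time_s: 48.25
tcp_pos: [0.4418, -0.0246, 0.1999]
eef_rot: [0.723, 0.691, 0.0, -0.0]
contact_force: [0.5, 0.4, -0.3]
opening: 0.377
grasp_force: 0.0
t 48.2 tcp [ 0.4418 -0.0246  0.1999] twist 0.002 q6 -0.28 shift [-0.002  -0.0007  0.1289] F [ 0.5  0.4 -0.3] op 0.38 0.0 tilt [0.    0.001]
```

```bash
python3 -m jog '[[[-0.001,0,0.04,0],[0,0,0.04,0],[0,0,0.035,0],[0,0,0.013,0],[0,0,0,0],[0,0,0,0]]]'
python3 -m jog '[[[0,0,0,0],[0,0,0,0],[0,0,0,0],[0,0,0,0]]]' 0 50
python3 -m jog '[[[0,0.01,0,0],[0,0.015,0,0],[0,0.015,0,0],[0,0.015,0,0],[0,0.015,0,0],[0,0.015,0,0],[0,0.015,0,0],[0,0.015,0,0],[0,0.015,0,0],[0,0.015,0,0],[0,0.015,0,0],[0,0.01,0,0],[0,0.004,0,0],[0,0.002,0,0],[0,0,0,0]]]'
python3 -c "
from h import *
go([.6158,-.0345,.0717])"
```

```text
time_s: 48.85
tcp_pos: [0.4422, -0.0252, 0.0723]
eef_rot: [0.722, 0.691, 0.0, 0.0]
contact_force: [-0.4, 0.4, 0.7]
opening: 0.375
grasp_force: 0.0
time_s: 49.25
tcp_pos: [0.4427, -0.0262, 0.0732]
eef_rot: [0.723, 0.691, 0.001, 0.001]
contact_force: [-0.4, 3.1, 6.8]
opening: 0.095
grasp_force: 48.9
time_s: 50.75
tcp_pos: [0.6159, -0.0345, 0.0731]
eef_rot: [0.723, 0.691, -0.002, -0.002]
contact_force: [-11.4, 0.7, 13.5]
opening: 0.098
grasp_force: 50.7
t 50.8 tcp [ 0.6159 -0.0345  0.0731] twist 0.002 q6 -0.2 shift [ 0.     -0.0001  0.0014] F [-11.4   0.7  13.5] op 0.1 50.7 tilt [-0.005 -0.   ]
```

```bash
python3 -m jog '[[[0,0.003,0,0],[0,0.002,0,0],[0,0,0,0]]]'
python3 -m jog '[[[0,-0.004,0,0],[0,0,0,0],[0,0,0,0],[0,0,0,0],[0,0,-0.03,0],[0,0,-0.04,0],[0,0,-0.04,0],[0,-0.03,-0.04,0],[0,-0.04,0,0],[0,-0.04,0,0],[0,-0.04,0,0],[0,-0.04,0,0],[0,0,0,0],[0,0,0,0]]]' 0.032
python3 -c "
from h import *
go([.6158,-.0345,.0717]);snap('top','t3');a=np.load('pics/t3.npy')
A=cv2.resize(a[70:270,210:500],None,fx=2.7,fy=2.7,interpolation=cv2.INTER_CUBIC);cv2.imwrite('pics/t3c.png',A)"
```

```text
time_s: 51.05
tcp_pos: [0.6159, -0.0345, 0.073]
eef_rot: [0.723, 0.691, -0.006, -0.006]
contact_force: [-30.0, 1.3, 27.9]
opening: 0.092
grasp_force: 52.6
time_s: 52.45
tcp_pos: [0.4287, -0.0259, 0.2221]
eef_rot: [0.723, 0.69, 0.0, 0.001]
contact_force: [0.4, 0.2, 0.4]
opening: 0.374
grasp_force: 0.0
t 52.5 tcp [ 0.4287 -0.0259  0.2221] twist 0.002 q6 -0.3 shift [0.0004 0.1873 0.1504] F [0.4 0.2 0.4] op 0.37 0.0 tilt [ 0.002 -0.   ]
```

View pics/t3c.png

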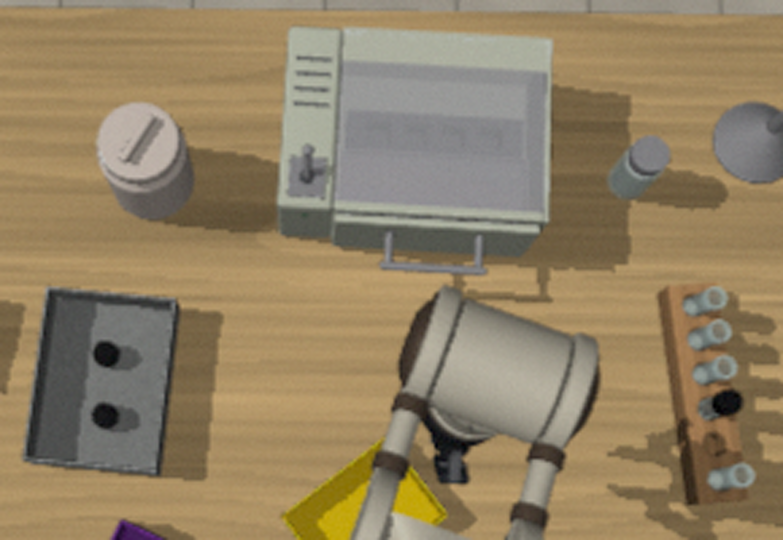

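The drawer is shut, the toggle is back, and everything is in place. A quick pixel comparison of the handle against the start image will confirm it before I hand in.

```bash
python3 -c "
from h import *
a=np.load('pics/t0.npy')[148:174,335:408].astype(np.float32).mean(2);b=np.load('pics/t3.npy')[148:174,335:408].astype(np.float32).mean(2)
d,r=cv2.phaseCorrelate(a,b);print(d,r,abs(a-b).mean())
if np.hypot(*d)<.7 : print(manip.close_job())"
```

```text
(0.4572588390483716, 0.5049540525591443) 1.0028972785855517 2.6213555
the job is handed in; nothing more can be done
None
```

The job is handed in: toggle off, all four tubes upright in the birch rack, both caps in the grey caddy and the drawer pushed to its stop; no verdict came back, but the final top view showed everything in place.

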